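# Line up sensor housings and hold them against the sprung stop

### The arm

A 6-joint arm with a two-finger parallel gripper is mounted at the origin on the work surface. World frame = base frame: x ahead of the robot, y to its left, z up, the work surface at z = 0. Lengths are in m, angles in rad, forces in N, time in s.
With the tool pointing down it reaches from about 0.35 to 0.975 m from the base axis. Payload 4.9 kg.
Tool frame: the origin (TCP) lies at the very end of the fingers, on their centre line; the grasp point (between the pads) lies 19 mm behind it; z points along the fingers, y is the line along which they close (so a half turn about z gives the same grasp; the last joint's range is limited). The gripper opens to 85 mm and grips with 20 to 120 N. Pads are 22 mm wide; open, the fingers measure 114 mm over their backs; the gripper's body (76 mm by 85 mm) begins 54 mm behind the grasp point. The pads swing forward as they close: fully open they stand 13 mm farther back than shut.
Start: joints at [1.162, 0.053, 1.613, -0, 1.476, -0.119], TCP at [0.179, 0.599, 0.231] pointing down, gripper open.
Joint ranges: [-3.01, 3.01], [-1.01, 2.22], [0.06, 2.58], [-1.02, 4.17], [0.09, 2.62], [-3.14, 3.14]. Speed limits (rad/s): [2.57, 2.57, 3.14, 3.14, 3.14, 3.14].

### API

Orientations are given as a rotation vector (axis times angle).
In Python, from station import get_obs, get_image, get_calibration, finish_job gives the robot as it stands.
- The arm moves only by the tool servo_tool, never from a script. Its argument "increments" is a list of rows, each a list of 5 numbers: the opening, from 0 (shut) to 1 (fully open), then the shift along the tool's x, y, z in mm, then the turn about the tool's z in degrees. In form: [[jaw, tx, ty, tz, spin], ...]. A call has 1 to 12 rows; each row shifts and turns the commanded pose from where the row before left it, along the tool's axes as they then stand; what a row does not reach is not made up. A row lasts 1/8 s, in which the tool goes at most 62.5 mm and 10.7 degrees, less where a joint would pass 70% of its speed; a pose out of reach is approached as far as the arm can. A call is refused whole if a number of a shift passes 62.5 or a number of a turn 10.7, either way. A call with a gripper value outside its range is refused whole. The fingers move at their own pace and stop on an object; "force" is the grip in N (left out, the last holds). Time passes only in rows, so rows that do not move let the fingers close. It gives the time, the measured TCP pose, the force, the opening and the grip force at its end, in the units of the state.
- get_obs(): the state, without advancing time (a new reading comes with each control period).
- get_image(name): name is "scene" or "top" or "wrist"; returns the picture (400x640x3 uint8, red, green, blue); there is no depth.
- get_calibration(name): a dict with "fx", "fy", "cx", "cy" (pixels), "R" (3x3) and "t" (3): a world point X has camera coordinates R X + t; the wrist camera has in their place "mount" (4x4, takes a point from camera to tool coordinates, whose origin is the TCP and whose axes are the flange's). Camera axes: x right, y down, z forward; pixel columns grow to the right and rows downward; lengths in m; the calibration is good to about 2 mm. A picture is of the moment at which its call begins: read the wrist's pose just before it. get_calibration takes no time and is no camera call.
- finish_job(): hands the job in; it is judged then, once.
The state is a dict: "t": time; "q": joint angles; "dq": joint speeds; "effort": joint torques, N m; "tool_pos": TCP position; "tool_rot": TCP orientation; "contact_force": force on the tool from outside, world axes, zero at the start; "wrist_torque": the same for the moment, N m; "opening": finger opening in m; "grip_force": force on a finger pad.
Only numpy, scipy, OpenCV 4.12 (cv2) and the standard library are available. Lean on these libraries where they do the work, as an engineer would, in place of code of your own. Each camera call takes 0.05 s, during which the arm holds its last target. There are 200 camera calls.

### The job

Line up the three loose aluminium housings on the cream fixture as one closed row: all flush against the black fence, touching one another, the first against the red sprung stop. Then press the row lengthwise into that stop with a steady 8 newtons or so, pushing only on the housings (the yellow pointer then stands over the green strip), never driving the stop to the end of its travel, and finish while still holding that push so that a colleague can screw the strip on. Leave the other things on the bench where they are.

Things in the scene. Friction and masses are not known exactly. Their poses are not given: they have to be found in the camera images.
- fixture: assembly fixture, fixed to the bench: cream plate, x -90 to 90 mm, y -170 to 190 mm, 15 mm thick, upper face 15 mm above the bench; origin on the bench, z up. Black fence (20 mm thick, 20 mm high above the plate) along y from -135 to 190 mm on the +x (far) side, inner face at x = 60 mm; sprung stop at the +y end, its black spring housing y 150 to 186 mm, 32 mm high
- fence (a point): point on the inner (-x) face of the black fence at plate level, fixture (60, 0, 15) mm; axes as the fixture's. A housing flush against the fence has its origin 22 mm from it in -x; in a closed row the origins lie 22, 66 and 110 mm from the pad's face in -y
- pad_face (a point): red pad of the sprung stop: 38 mm (x) x 12 mm (y), top 27.5 mm above the plate; slides only along the fixture's +y. This point: on its pressing face (-y side) at plate level, mid-width, 23 mm from the fence's face; at rest at fixture y = 100 mm. Its yellow pointer sticks out towards -x, level with the pressing face; pushed in 8 to 24 mm, it is over the green strip on the plate
- plunger (a joint): how far the red pad is pushed in along the fixture's +y, in m: 0 at rest, 0.036 the end of its travel; spring of 500 N/m with no preload, so 0.016 is 8 N. The push at the robot is some 1 to 4 N more than at the pad, as the housings rub on the plate
- housing_a: a small open-topped machined aluminium housing with a green circuit board inside, 44 x 44 mm and 28 mm high, about 0.11 kg, loose on the fixture's base plate; origin: centre of its underside; x and y along its sides, z up. The three are alike
- housing_b: a small open-topped machined aluminium housing with a green circuit board inside, 44 x 44 mm and 28 mm high, about 0.11 kg, loose on the fixture's base plate; origin: centre of its underside; x and y along its sides, z up. The three are alike
- housing_c: a small open-topped machined aluminium housing with a green circuit board inside, 44 x 44 mm and 28 mm high, about 0.11 kg, loose on the fixture's base plate; origin: centre of its underside; x and y along its sides, z up. The three are alike
- screw_cup: bystander: steel cup, 44 mm wide at the rim, 30 mm high, standing on the fixture's plate near its front corner at the stop's end; origin: centre of its underside
- driver: bystander: red-handled screwdriver 170 mm long, lying on the bench along the fixture's near (-x) edge; origin under it, its x along the tool towards the tip
- strip: bystander: flat steel strip with holes, 150 mm (its y) x 16 x 5 mm, the part to be screwed on later, lying on the bench beyond the fence; origin: centre of its underside
- spool: bystander: blue spool, 60 mm across, 44 mm high, standing on the bench to the left; origin: centre of its underside
- flux: bystander: white bottle with red cap, 40 mm across, 85 mm high, on the bench to the left; origin: centre of its underside
- pliers: bystander: pliers with orange handles, about 140 mm long and 12 mm high, lying on the bench to the right; origin under the pivot
Not all that is in view belongs to the job. Leave any blue look-alike of the housing_c alone.

How it is judged:
By the outcome, as a careful person would: the job done as asked, in the order asked, and still so for the second after the job is handed in, while the arm keeps its last pose, push and grip.
It also fails if it takes over 61 s, if anything falls off the work surface, if the arm or the gripper's body presses on something with over 40 N, if the wrist force passes 120 N, or if a joint passes its speed limit or range.

## Working session

There is one attempt and no reset: what is moved stays moved. The work goes in short steps, Python scripts to look and compute and a tool call to move; the robot and the scene stay as the last step left them, time stands still between calls to the robot, and variables do not carry over. Pictures are saved under pics/ and viewed, at most 10 in all, crops included, and the job is handed in when it is done.

Besides the shell and the picture viewer there is one more tool, called as a command line: name --pt "numbers of a row" for each row, then --argument value for the rest. servo_tool: Moves the arm, as the interface text tells. Its arguments: {"type":"object","properties":{"increments":{"type":"array"},"force":{"type":"number"}},"required":["increments"]}

```bash
mkdir -p pics; python3 - <<'E'
from station import *
import cv2,numpy as np
o=get_obs();print(o['t'],o['tool_pos'],o['tool_rot'],o['opening'])
for n in("scene","top"):
    im=get_image(n);cv2.imwrite(f"pics/{n}0.png",im[:,:,::-1])
    c=get_calibration(n);print(n,c)
print(get_calibration("wrist"))
E
```

```text
0.0 [0.17835029 0.59838766 0.23008509] [-4.53528167e-01 -3.10813935e+00  3.01173543e-03] 0.08527918046842771
scene {'fx': 448.43859570602535, 'fy': 448.43859570602535, 'cx': 319.5649854832891, 'cy': 203.868141583527, 'R': array([[ 0.68145357,  0.73177973,  0.01092966],
       [ 0.60608077, -0.55590239, -0.56889247],
       [-0.41022815,  0.39429806, -0.82233929]]), 't': array([-0.36868305, -0.31379472,  1.33035799])}
top {'fx': 454.59123506574, 'fy': 454.59123506574, 'cx': 310.611531430613, 'cy': 200.50541209024266, 'R': array([[-0.02497875, -0.99955187,  0.0164961 ],
       [-0.99711907,  0.02372896, -0.07204511],
       [ 0.07162139, -0.01824817, -0.99726495]]), 't': array([-0.00507982,  0.54680889,  1.19067872])}
{'fx': 315.22677694417536, 'fy': 315.22677694417536, 'cx': 320.9375783106954, 'cy': 198.35378669057448, 'mount': array([[ 4.72884309e-04, -9.63291023e-01, -2.68458899e-01,
         6.89953957e-02],
       [ 9.99999888e-01,  4.57930550e-04,  1.18319295e-04,
        -3.92086619e-05],
       [ 8.95961644e-06, -2.68458925e-01,  9.63291132e-01,
        -1.43001343e-01],
       [ 0.00000000e+00,  0.00000000e+00,  0.00000000e+00,
         1.00000000e+00]])}
```

View pics/top0.png

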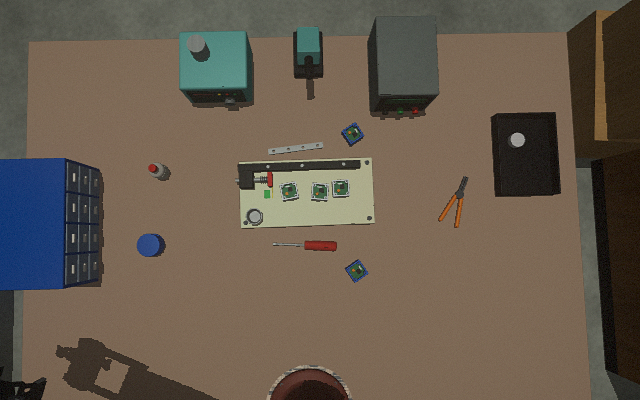

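View pics/scene0.png

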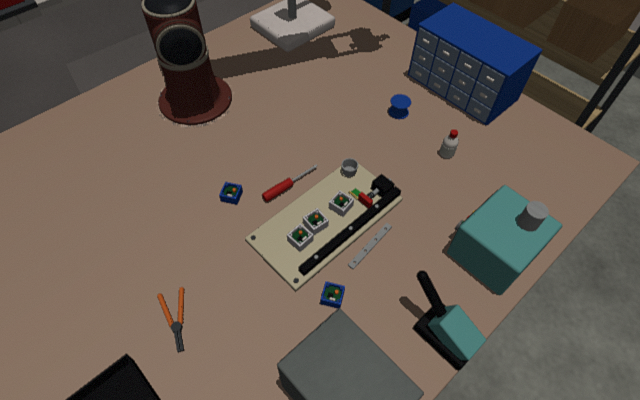

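Top view: the bare‑aluminium housings are at (289,191), (320,191) and (341,188) on the cream plate. The look‑alikes to leave are blue, at (352,133) and (356,270). The scene view shows the same: housings at (341,202), (316,219), (299,237); blue ones at (231,192), (333,294). The stop's red pad is at about (269,180) in the top view. I choose the three silver ones on the plate.

```bash
cat > h.py <<'E'
import cv2,numpy as np
from station import *
from scipy.spatial.transform import Rotation as Ro
def cam(n,o=None):
    c=get_calibration(n);K=np.array([[c['fx'],0,c['cx']],[0,c['fy'],c['cy']],[0,0,1]])
    if n=='wrist':
        T=np.eye(4);T[:3,:3]=Ro.from_rotvec(o['tool_rot']).as_matrix();T[:3,3]=o['tool_pos']
        M=np.linalg.inv(T@c['mount']);return K,M[:3,:3],M[:3,3]
    return K,np.array(c['R']),np.array(c['t'])
def ray(C,uv):
    K,R,t=C;d=R.T@np.linalg.solve(K,[uv[0],uv[1],1]);return -R.T@t,d
def plane(C,uv,z):
    p,d=ray(C,uv);return p+d*(z-p[2])/d[2]
def tri(C1,u1,C2,u2):
    p,d=ray(C1,u1);q,e=ray(C2,u2);s=np.linalg.lstsq(np.c_[d,-e],q-p,rcond=None)[0]
    a,b=p+s[0]*d,q+s[1]*e;return (a+b)/2,np.linalg.norm(a-b)
def proj(C,X):
    K,R,t=C;p=K@(R@X+t);return p[:2]/p[2]
E
python3 - <<'E'
from h import *
P={}
for n in("top","scene"):
    im=cv2.imread(f"pics/{n}0.png");hsv=cv2.cvtColor(im,cv2.COLOR_BGR2HSV)
    roi=np.zeros(im.shape[:2],np.uint8)
    if n=="top": roi[145:240,225:390]=1
    else: roi[150:300,235:410]=1
    h,s,v=[hsv[:,:,i].astype(int) for i in range(3)]
    m=((h>16)&(h<40)&(s>15)&(s<90)&(v>150)&(roi>0)).astype(np.uint8)
    cs,_=cv2.findContours(m,0,2);c=max(cs,key=cv2.contourArea)
    hull=cv2.convexHull(c);ap=cv2.approxPolyDP(hull,4,True)
    print(n,m.sum(),ap[:,0].tolist())
    C=cam(n)
    print([plane(C,p,.015).round(3)[:2].tolist() for p in ap[:,0]])
    g=((h>38)&(h<90)&(s>80)&(roi>0)).astype(np.uint8)
    k,l,st,ce=cv2.connectedComponentsWithStats(cv2.morphologyEx(g,3,np.ones((3,3))))
    P[n]=[(ce[i].round(1).tolist(),int(st[i,4])) for i in range(1,k) if st[i,4]>15];print(P[n])
im=cv2.imread("pics/top0.png")[150:235,230:385];cv2.imwrite("pics/c1.png",cv2.resize(im,None,fx=5,fy=5,interpolation=2))
E
```

```text
top 5828 [[371, 158], [374, 222], [241, 227], [239, 162]]
[[0.658, -0.184], [0.485, -0.186], [0.481, 0.168], [0.655, 0.171]]
[([340.6, 188.1], 103), ([288.8, 190.7], 102), ([319.7, 191.5], 104), ([266.5, 193.6], 49)]
scene 5220 [[401, 197], [296, 287], [246, 237], [340, 167], [360, 165]]
[[0.658, 0.168], [0.662, -0.183], [0.489, -0.186], [0.487, 0.123], [0.517, 0.167]]
[([355.8, 191.8], 41), ([340.1, 200.6], 64), ([314.5, 218.9], 77), ([298.8, 234.9], 92), ([332.1, 292.1], 139)]
```

View pics/c1.png

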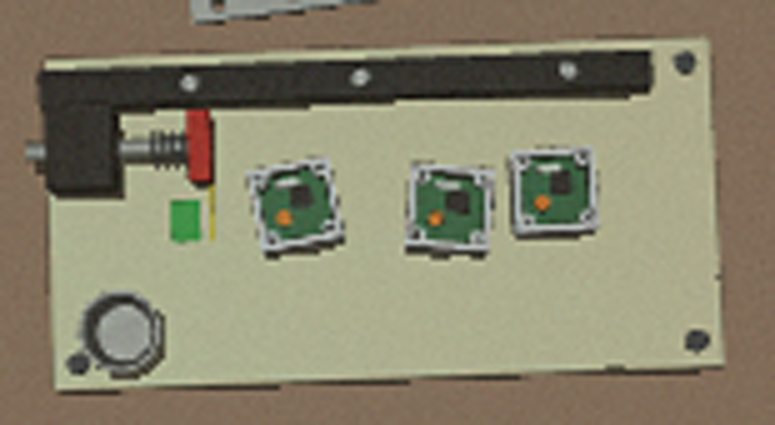

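The crop shows three silver housings at top‑view pixels (289,191), (320,191), (341,188), with no blue rims. The pad is at (270,179), the pointer at (272,192) and the green strip at (267,194). The fixture is almost aligned with the world, with its origin near (0.571, −0.018). Next I take the wrist camera over it.

servo_tool --pt "0.3 0 0 0 -8.6" --pt "0.3 0 0 0 -8.6" --pt "0.3 -32 -50 0 0" --pt "0.3 -32 -50 0 0" --pt "0.3 -32 -50 0 0" --pt "0.3 -32 -50 0 0" --pt "0.3 -32 -50 0 0" --pt "0.3 -32 -50 0 0" --pt "0.3 -32 -50 0 0" --pt "0.3 -32 -50 0 0" --pt "0.3 -32 -50 0 0" --pt "0.3 -32 -50 0 0"

```text
t: 1.6
tool_pos: [0.5043, 0.1004, 0.231]
tool_rot: [0.016, -3.141, -0.0]
contact_force: [0.9, 0.2, 0.0]
opening: 0.0257
grip_force: 0.0
```

servo_tool --pt "0.3 -32 -50 0 0" --pt "0.3 -30 -50 0 0" --pt "0.3 0 0 0 0" --pt "0.3 0 0 0 0"

```text
t: 2.1
tool_pos: [0.5664, 0.003, 0.2306]
tool_rot: [0.016, -3.14, -0.001]
contact_force: [-0.1, 0.4, -0.4]
opening: 0.0254
grip_force: 0.0
```

```bash
python3 - <<'E'
from h import *
o=get_obs();im=get_image("wrist");cv2.imwrite("pics/w1.png",im[:,:,::-1])
np.save("w1.npy",np.r_[o['tool_pos'],o['tool_rot']]);print(o['t'],o['tool_pos'],o['tool_rot'],o['opening'],o['contact_force'])
E
```

```text
2.1 [0.56637009 0.00304908 0.2305992 ] [ 1.55796786e-02 -3.14008363e+00 -1.03704539e-03] 0.02535837803671783 [-0.08860176  0.43107669 -0.37014317]
```

View pics/w1.png

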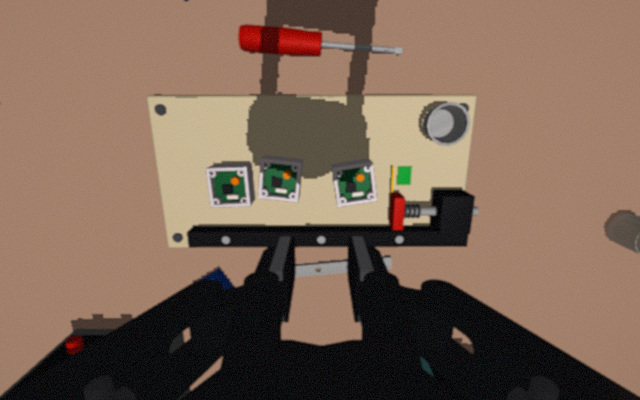

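Wrist view: the plate's corners are at (149,95), (476,95), (168,247) and (466,247). Housings are at (229,187), (280,181), (354,185), red pad at (397,211), fence's near edge at about v=228, cup at (447,122).

```bash
python3 - <<'E'
from h import *
w=np.load("w1.npy");Cw=cam('wrist',{'tool_pos':w[:3],'tool_rot':w[3:]});Ct=cam('top');Cs=cam('scene')
im=cv2.imread("pics/w1.png");hsv=cv2.cvtColor(im,cv2.COLOR_BGR2HSV);h,s,v=[hsv[:,:,i].astype(int) for i in range(3)]
roi=np.zeros(h.shape,bool);roi[85:250,140:485]=1
m=((h>14)&(h<45)&(s>25)&(s<110)&(v>60)&roi)
m&=~((h<20)&(s>95))
cs,_=cv2.findContours(m.astype(np.uint8),0,2);c=max(cs,key=cv2.contourArea);ap=cv2.approxPolyDP(cv2.convexHull(c),5,True)[:,0]
print("plate",[(p.tolist(),plane(Cw,p,.015).round(4)[:2].tolist()) for p in ap])
# white/grey rims + green boards -> housings
roi2=np.zeros(h.shape,bool);roi2[150:215,195:385]=1
cr=((h>22)&(h<36)&(s>40))   # cream
ns=(~m&roi2).astype(np.uint8)
g=((h>38)&(h<95)&(s>80)&roi2).astype(np.uint8)
g=cv2.morphologyEx(g,cv2.MORPH_CLOSE,np.ones((7,7)))
cs,_=cv2.findContours(g,0,2);cs=sorted([c for c in cs if cv2.contourArea(c)>150],key=lambda c:c[:,0,0].mean())
tops=[(340.6,188.1),(319.7,191.5),(288.8,190.7)];sc=[(298.8,234.9),(314.5,218.9),(340.1,200.6)]
for c,t,q in zip(cs,tops,sc):
    r=cv2.minAreaRect(c);b=cv2.boxPoints(r)
    wb=np.array([plane(Cw,p,.022)[:2] for p in b]);e=np.roll(wb,-1,0)-wb
    X,err=tri(Cw,r[0],Ct,t)
    an=(np.degrees(np.arctan2(e[:,1],e[:,0]))+45)%90-45
    print("h",np.round(r[0],1),"size",np.linalg.norm(e,axis=1).round(4)[:2],"ang",an.round(1),"tri",X.round(4),round(err,4),"pl",plane(Cw,r[0],.022).round(4)[:2], "triS",tri(Cw,r[0],Cs,q)[0].round(4))
red=((h<8)|(h>172))&(s>150)&roi&(v>60);ys,xs=np.nonzero(red);print("red",xs.min(),xs.max(),ys.min(),ys.max())
print("pad edge",plane(Cw,(xs.min(),ys.mean()),.0425).round(4),plane(Cw,(xs.max(),ys.min()),.0425).round(4),plane(Cw,(xs.max(),ys.max()),.0425).round(4))
ye=(h>20)&(h<34)&(s>150)&roi;ys,xs=np.nonzero(ye);print("yel",len(xs),xs.min(),xs.max(),ys.min(),ys.max(),plane(Cw,(xs.mean(),ys.mean()),.025).round(4))
for u in(200,260,320,380):
    col=v[205:245,u]; print(u,col.tolist()) if u in(200,380) else None
E
```

```text
plate [([476, 97], [0.4812, 0.1708]), ([465, 190], [0.5851, 0.1726]), ([388, 225], [0.6296, 0.0853]), ([167, 244], [0.6572, -0.1849]), ([149, 95], [0.4829, -0.1834])]
h [229. 186.] size [0.0339 0.033 ] ang [ 0.6 -3.1  0.6 -4.6] tri [ 0.5767 -0.0972  0.0386] 0.0018 pl [ 0.5815 -0.1016] triS [ 0.5777 -0.0984  0.0352]
h [279.5 179.3] size [0.0339 0.035 ] ang [-8.3 -5.8 -6.8 -6. ] tri [ 0.5686 -0.0418  0.0408] 0.0016 pl [ 0.5731 -0.0437] triS [ 0.5698 -0.0425  0.0351]
h [354.2 183.2] size [0.0348 0.0338] ang [ 8.8 10.9  9.   9.4] tri [0.5713 0.0386 0.0472] 0.0007 pl [0.5768 0.0417] triS [0.5731 0.0391 0.0353]
red 390 404 192 230
pad edge [0.6038 0.0801 0.0425] [0.5813 0.0937 0.0425] [0.6253 0.0973 0.0425]
yel 83 219 456 167 245 [0.5836 0.0593 0.025 ]
200 [197, 199, 199, 198, 199, 202, 199, 199, 200, 199, 201, 198, 199, 200, 197, 202, 200, 201, 177, 127, 81, 40, 14, 10, 9, 2, 17, 22, 24, 26, 25, 31, 29, 29, 27, 19, 24, 28, 23, 24]
380 [200, 208, 202, 200, 201, 201, 201, 199, 204, 203, 201, 201, 202, 202, 202, 202, 202, 201, 182, 131, 80, 47, 7, 17, 0, 16, 9, 23, 26, 33, 22, 32, 33, 18, 25, 23, 25, 27, 26, 28]
```

Triangulated board heights (z≈0.035), sizes and the plate outline agree with the description, and the tool y axis is already parallel to the fence. Housings: (0.577,−0.098), (0.569,−0.042), (0.572,0.039), with yaw of about 0, −7 and +9.5°. Fence face at x≈0.629. I push each to the fence with nearly closed fingers as a flat pusher, the stop‑side one first.

servo_tool --pt "0.1 20 18 40 0" --pt "0.1 21 18 40 0" --pt "0.1 3 0 50 0" --pt "0.1 0 0 50 0" --pt "0.1 0 0 20 0" --pt "0.1 0 0 9 0" --pt "0.1 0 0 0 0"

```text
t: 3.02
tool_pos: [0.5223, 0.0392, 0.0225]
tool_rot: [-0.018, 3.142, 0.0]
contact_force: [0.4, -0.5, 0.4]
opening: 0.0085
grip_force: 0.0
```

```bash
python3 - <<'E'
from h import *
o=get_obs();im=get_image("wrist");cv2.imwrite("pics/w2.png",im[:,:,::-1])
print(o['t'],o['tool_pos'],o['opening'],o['contact_force'])
w=np.load("w1.npy");Cw=cam('wrist',{'tool_pos':w[:3],'tool_rot':w[3:]})
for uv in((200,223.5),(320,223.5),(380,223.5)):print(plane(Cw,uv,.015).round(4))
E
```

```text
3.025 [0.52226814 0.03920141 0.02250862] 0.008535078087833386 [ 0.43189318 -0.48440009  0.38722497]
[ 0.63   -0.1418  0.015 ]
[0.6285 0.003  0.015 ]
[0.6278 0.0755 0.015 ]
```

View pics/w2.png

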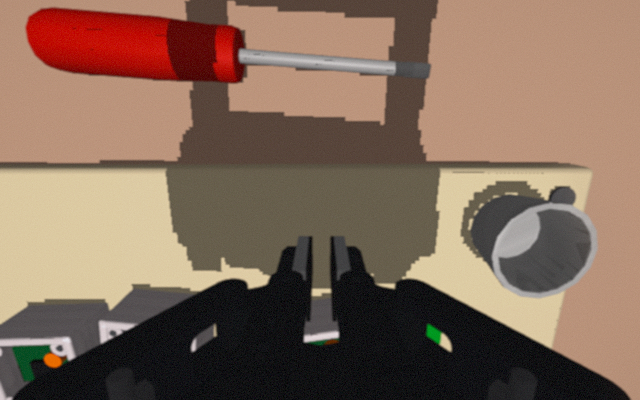

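The fingers stand behind the first housing (u≈320) and are clear of the cup and driver. Pushing towards the fence.

servo_tool --pt "0.1 -6 0 0 0" --pt "0.1 -6 0 0 0" --pt "0.1 -6 0 0 0" --pt "0.1 -6 0 0 0" --pt "0.1 -6 0 0 0" --pt "0.1 -6 0 0 0" --pt "0.1 -6 0 0 0" --pt "0.1 -3 0 0 0" --pt "0.1 0 0 0 0"

```text
t: 4.2
tool_pos: [0.5679, 0.0389, 0.0224]
tool_rot: [-0.016, 3.141, -0.0]
contact_force: [-0.7, -0.6, 0.2]
opening: 0.0086
grip_force: 0.0
```

servo_tool --pt "0.1 -2 0 0 0" --pt "0.1 0 0 0 0"

```text
t: 4.45
tool_pos: [0.5695, 0.0389, 0.0223]
tool_rot: [-0.016, 3.141, -0.0]
contact_force: [0.4, -0.7, -0.1]
opening: 0.0082
grip_force: 0.0
```

servo_tool --pt "0.1 -2 0 0 0" --pt "0.1 0 0 0 0"

```text
t: 4.7
tool_pos: [0.5716, 0.039, 0.0223]
tool_rot: [-0.016, 3.141, -0.0]
contact_force: [-0.5, -0.1, -0.5]
opening: 0.0089
grip_force: 0.0
```

servo_tool --pt "0.1 -2 0 0 0" --pt "0.1 0 0 0 0"

```text
t: 4.95
tool_pos: [0.5737, 0.039, 0.0224]
tool_rot: [-0.016, 3.141, 0.0]
contact_force: [-0.6, 0.1, 0.6]
opening: 0.0086
grip_force: 0.0
```

servo_tool --pt "0.1 -1.5 0 0 0" --pt "0.1 0 0 0 0"

```text
t: 5.2
tool_pos: [0.5751, 0.039, 0.0223]
tool_rot: [-0.016, 3.141, -0.0]
contact_force: [0.3, 0.2, 0.5]
opening: 0.0085
grip_force: 0.1
```

servo_tool --pt "0.1 -1.5 0 0 0" --pt "0.1 0 0 0 0"

```text
t: 5.45
tool_pos: [0.5758, 0.039, 0.0222]
tool_rot: [0.017, -3.14, 0.0]
contact_force: [-4.7, 1.1, 2.7]
opening: 0.0088
grip_force: 2.2
```

servo_tool --pt "0.1 -1 0 0 0" --pt "0.1 0 0 0 0" --pt "0.1 0 0 0 0"

```text
t: 5.82
tool_pos: [0.5758, 0.039, 0.0222]
tool_rot: [0.017, -3.137, 0.0]
contact_force: [-8.6, -1.0, 6.1]
opening: 0.0087
grip_force: 4.2
```

Contact at x≈0.576 with about 9 N, so the first is flush. Now the middle one.

servo_tool --pt "0.1 15 0 0 0" --pt "0.1 40 0 0 0" --pt "0.1 0 -40 0 0" --pt "0.1 0 -41 0 0" --pt "0.1 0 0 0 0" --pt "0.1 -6 0 0 0" --pt "0.1 -6 0 0 0" --pt "0.1 -6 0 0 0" --pt "0.1 -6 0 0 0" --pt "0.1 -6 0 0 0" --pt "0.1 -6 0 0 0" --pt "0.1 -6 0 0 0"

```text
t: 7.32
tool_pos: [0.5656, -0.0421, 0.0222]
tool_rot: [0.016, -3.141, -0.0]
contact_force: [-1.0, -0.5, 0.6]
opening: 0.0084
grip_force: 0.5
```

servo_tool --pt "0.1 -6 0 0 0" --pt "0.1 -3 0 0 0" --pt "0.1 -2 0 0 0" --pt "0.1 0 0 0 0" --pt "0.1 0 0 0 0"

```text
t: 7.95
tool_pos: [0.5764, -0.042, 0.0223]
tool_rot: [-0.016, 3.141, -0.0]
contact_force: [0.2, -0.5, 0.0]
opening: 0.0085
grip_force: 0.0
```

servo_tool --pt "0.1 -1.5 0 0 0" --pt "0.1 0 0 0 0" --pt "0.1 0 0 0 0"

```text
t: 8.32
tool_pos: [0.5768, -0.042, 0.0223]
tool_rot: [0.016, -3.139, -0.0]
contact_force: [-5.1, -0.5, 4.2]
opening: 0.0084
grip_force: 2.6
```

servo_tool --pt "0.1 -1 0 0 0" --pt "0.1 0 0 0 0" --pt "0.1 15 0 0 0" --pt "0.1 35 0 0 0" --pt "0.1 0 -56 0 0" --pt "0.1 0 0 0 0" --pt "0.1 -7 0 0 0" --pt "0.1 -6 0 0 0" --pt "0.1 -6 0 0 0" --pt "0.1 -6 0 0 0" --pt "0.1 -6 0 0 0" --pt "0.1 -6 0 0 0"

```text
t: 9.82
tool_pos: [0.5668, -0.098, 0.0222]
tool_rot: [0.017, -3.141, -0.0]
contact_force: [-1.5, 0.4, -0.2]
opening: 0.0085
grip_force: 0.5
```

servo_tool --pt "0.1 -6 0 0 0" --pt "0.1 -4 0 0 0" --pt "0.1 -1.5 0 0 0" --pt "0.1 0 0 0 0" --pt "0.1 -2 0 0 0" --pt "0.1 0 0 0 0"

```text
t: 10.58
tool_pos: [0.5775, -0.098, 0.0223]
tool_rot: [0.017, -3.135, -0.0]
contact_force: [-10.8, 0.2, 8.2]
opening: 0.0083
grip_force: 5.5
```

All three are flush. Going around to the free end of the row with the fingers shut.

servo_tool --pt "0.1 15 0 0 0" --pt "0 0 -26 0 0" --pt "0 0 -26 0 0" --pt "0 -20 0 0 0" --pt "0 -23 0 0 0" --pt "0 0 0 0 0" --pt "0 0 0 0 0"

```text
t: 11.45
tool_pos: [0.6076, -0.1494, 0.022]
tool_rot: [0.016, -3.141, -0.0]
contact_force: [-0.7, -0.4, -0.1]
opening: -0.0002
grip_force: 0.0
```

servo_tool --pt "0 0 6 0 0" --pt "0 0 6 0 0" --pt "0 0 0 0 0"

```text
t: 11.82
tool_pos: [0.6079, -0.1369, 0.0222]
tool_rot: [0.018, -3.141, -0.0]
contact_force: [0.4, 0.5, 0.0]
opening: 0.0003
grip_force: 0.0
```

```bash
python3 - <<'E'
from h import *
im=get_image("top");cv2.imwrite("pics/top1.png",im[:,:,::-1]);s=get_image("scene");cv2.imwrite("pics/sc1.png",s[:,:,::-1])
c=cv2.resize(s[140:300,235:415,::-1],None,fx=4,fy=3.7,interpolation=2);cv2.imwrite("pics/c2.png",c)
E
```

```text
(no output)
```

View pics/c2.png

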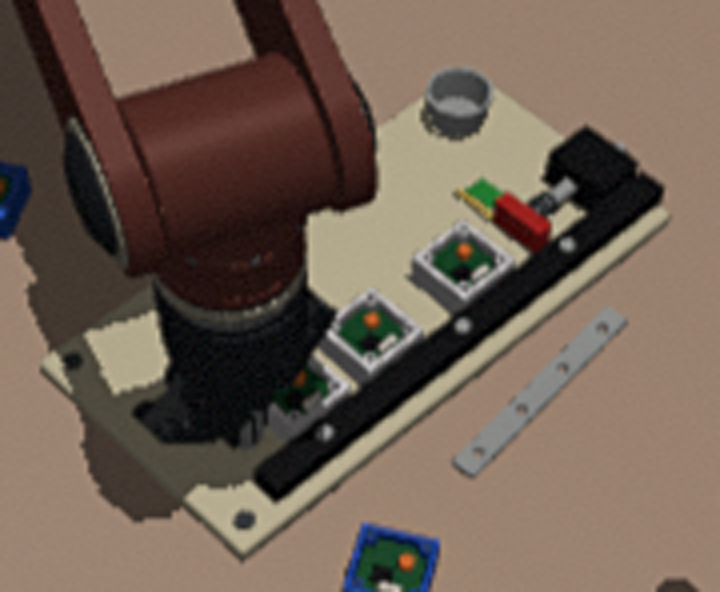

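The crop shows all three housings against the fence with gaps between them, the pad at rest, and the fingers behind the last one. Pushing the row closed along the fence.

servo_tool --pt "0 0 4 0 0" --pt "0 0 4 0 0" --pt "0 0 4 0 0" --pt "0 0 4 0 0" --pt "0 0 4 0 0" --pt "0 0 4 0 0" --pt "0 0 4 0 0" --pt "0 0 4 0 0" --pt "0 0 4 0 0" --pt "0 0 4 0 0" --pt "0 0 4 0 0" --pt "0 0 4 0 0"

```text
t: 13.42
tool_pos: [0.6078, -0.0895, 0.0224]
tool_rot: [0.016, -3.142, 0.0]
contact_force: [-0.7, -2.6, 1.1]
opening: -0.0
grip_force: 1.4
```

servo_tool --pt "0 0 4 0 0" --pt "0 0 4 0 0" --pt "0 0 4 0 0" --pt "0 0 0 0 0"

```text
t: 13.92
tool_pos: [0.6076, -0.0771, 0.0223]
tool_rot: [-0.017, 3.142, 0.001]
contact_force: [-1.4, -1.8, 2.0]
opening: 0.0003
grip_force: 0.9
```

servo_tool --pt "0 0 3 0 0" --pt "0 0 3 0 0" --pt "0 0 0 0 0"

```text
t: 14.3
tool_pos: [0.6076, -0.0713, 0.0223]
tool_rot: [0.017, -3.142, -0.001]
contact_force: [0.1, -3.0, 0.8]
opening: -0.0
grip_force: 1.2
```

```bash
python3 - <<'E'
from h import *
s=get_image("scene");cv2.imwrite("pics/sc2.png",s[:,:,::-1]);o=get_obs();print(o['contact_force'])
c=cv2.resize(s[150:260,290:410,::-1],None,fx=6,fy=5.4,interpolation=2);cv2.imwrite("pics/c3.png",c)
E
```

```text
[ 0.06693853 -1.803388    1.46346172]
```

View pics/c3.png

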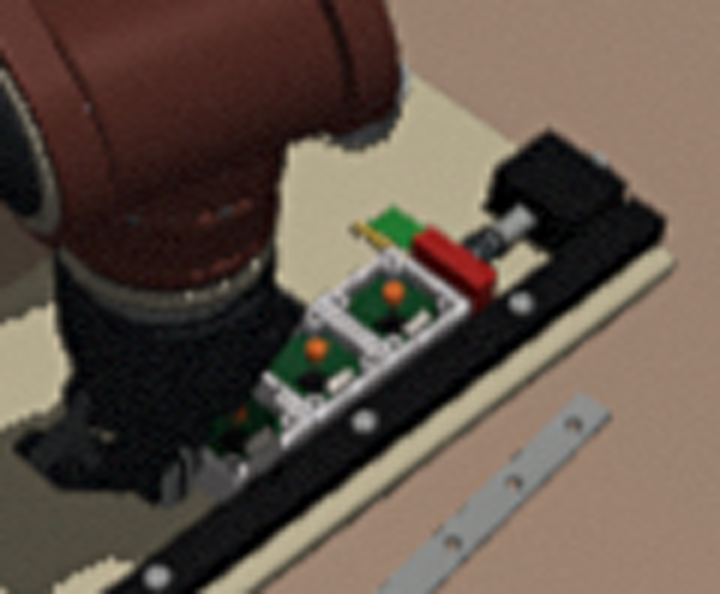

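The row is closed and flush, and the first housing is nearly at the red pad with the pointer still off the strip. Now pressing in while watching the force.

servo_tool --pt "0 0 3 0 0" --pt "0 0 3 0 0" --pt "0 0 0 0 0"

```text
t: 14.72
tool_pos: [0.6075, -0.0653, 0.0223]
tool_rot: [-0.017, 3.142, 0.001]
contact_force: [-0.4, -2.4, 1.3]
opening: 0.0002
grip_force: 1.2
```

servo_tool --pt "0 0 2.5 0 0" --pt "0 0 2.5 0 0" --pt "0 0 0 0 0"

```text
t: 15.1
tool_pos: [0.6075, -0.0605, 0.0223]
tool_rot: [0.017, -3.142, -0.0]
contact_force: [-0.7, -3.6, 1.1]
opening: 0.0001
grip_force: 1.7
```

servo_tool --pt "0 0 2.5 0 0" --pt "0 0 2.5 0 0" --pt "0 0 0 0 0"

```text
t: 15.48
tool_pos: [0.6074, -0.0561, 0.0223]
tool_rot: [0.017, -3.142, 0.002]
contact_force: [-1.1, -5.3, 1.9]
opening: -0.0002
grip_force: 2.7
```

servo_tool --pt "0 0 2.5 0 0" --pt "0 0 2.5 0 0" --pt "0 0 0 0 0"

```text
t: 15.85
tool_pos: [0.6074, -0.0518, 0.0224]
tool_rot: [0.017, -3.142, 0.003]
contact_force: [-0.4, -8.0, 1.1]
opening: 0.0001
grip_force: 3.8
```

servo_tool --pt "0 0 2.5 0 0" --pt "0 0 2.5 0 0" --pt "0 0 0 0 0" --pt "0 0 0 0 0"

```text
t: 16.35
tool_pos: [0.6073, -0.0474, 0.0224]
tool_rot: [0.017, -3.141, 0.005]
contact_force: [-1.0, -9.9, 0.7]
opening: -0.0002
grip_force: 4.8
```

```bash
python3 - <<'E'
from h import *
F=[]
s=get_image("scene");
for i in range(4): t=get_image("top");o=get_obs();F.append(o['contact_force'].round(1).tolist())
print(o['t'],o['tool_pos'],F);cv2.imwrite("pics/sc3.png",s[:,:,::-1]);cv2.imwrite("pics/top3.png",t[:,:,::-1])
a=cv2.resize(s[150:260,290:410,::-1],(600,550),interpolation=2);cv2.imwrite("pics/c4.png",a)
for n in("top","scene"):
  C=cam(n);im0=cv2.imread(f"pics/{n}0.png");im1=cv2.imread("pics/top3.png" if n=="top" else "pics/sc3.png")
  X=[]
  for im in(im0,im1):
    hs=cv2.cvtColor(im,cv2.COLOR_BGR2HSV).astype(int);m=((hs[...,0]<8)|(hs[...,0]>172))&(hs[...,1]>130)&(hs[...,2]>60)
    q=np.zeros(m.shape,bool)
    if n=="top":q[165:192,250:285]=1
    else:q[180:215,345:395]=1
    ys,xs=np.nonzero(m&q);X.append(plane(C,(xs.mean(),ys.mean()),.035))
    print(n,len(xs),X[-1].round(4))
E
```

```text
16.6 [ 0.60729173 -0.04743599  0.02236905] [[-1.4, -9.1, 1.5], [-0.9, -9.5, 2.0], [-0.9, -8.9, 1.7], [-1.5, -9.0, 2.4]]
top 66 [0.6061 0.0887 0.035 ]
top 56 [0.6065 0.1045 0.035 ]
scene 71 [0.6081 0.09   0.035 ]
scene 55 [0.608  0.1067 0.035 ]
```

View pics/c4.png

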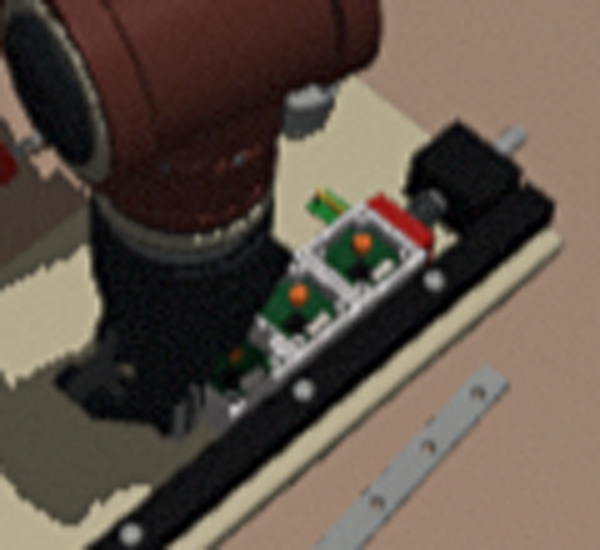

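The pad has moved in 16–16.5 mm and the pointer is over the middle of the green strip. The push is a steady 9–10 N at the robot, or about 8 N at the pad. The row is closed and flush, and nothing else has moved. Handing in.

```bash
python3 -c "
from station import *
print(finish_job())"
```

```text
the job is handed in; nothing more can be done
None
```

The three housings stand as one closed row, flush against the fence and touching the red stop, which they hold about 16 mm in (roughly 8 N). I handed the job in at about 16.6 s with the push still on; the housing at the gripper was partly hidden in the last picture.

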